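Fetch the catch jug from the stand and put it under the cooler's chute

TASK

The handled steel jug was put away on the lower deck of the two-tier stand with its handle tucked in under the upper deck. Lift it off the stand, stand it down on the open bench and let go, then take it again by its handle and set it gently in the middle of the scale's pan, under the cooling bin's chute. Keep the jug upright and leave everything else where it is.

Things in the scene. Friction and masses are not known exactly. Their poses are not given: they have to be found in the camera images.
- jug: The catch jug, the only vessel with a handle: plain round steel, 62 mm outside diameter, straight sides, 92 mm tall, open top, about 0.2 kg (varies by a third). Origin: centre of its underside; z up, +x towards its handle; a small lip sticks out 12 mm at the rim on the -x side. Starts upright in one of three places on the stand's lower deck, its +x within 0.35 rad of the stand's +x.
- jug_handle: The jug's rigid D handle. Origin: centre of its upright bar, 64 mm from the jug's axis, 46 mm above its underside; axes as the jug's. The bar is 8 mm thick (x), 14 mm wide (y), 56 mm tall, with 29 mm of open space between it and the jug's wall; two 14 mm wide, 6 mm thick arms join it to the jug 16 to 22 mm and 70 to 76 mm above the jug's underside. Pinch the bar across its 14 mm.
- stand: Two-tier steel bench stand, fixed, 350 mm wide (y). Origin: its centre at bench level; z up, front faces -x. Lower deck: top 50 mm above the bench, x from -106 to +106 mm. Three vessels stand on it at about x = -53 mm, y = -110, 0 and +110 mm. Posts at y = +-166 mm, x = +20 and +95 mm. Stock on the upper deck: from x = +35 mm back, its top 226 mm above the bench.
- upper_edge (a point): Middle of the upper deck's front edge (x = +1 mm, y = 0 in the stand's axes), at its underside, 160 mm above the bench; the deck is 6 mm thick and runs back to x = +106 mm over the full width. The jug's handle, not its body, reaches up to 18 mm under it: the jug can rise 25 mm in its place, and must come forward (stand's -x) some 30 mm before it can go higher.
- chute_lip (a point): Middle of the end of the cooling bin's discharge chute, an open trough 50 mm wide. Axes as the bin's: the bin (steel drum, fixed, 250 mm diameter, 270 mm tall) has its axis 199 mm along +x; the chute points to -x, sloping down 20 degrees, and ends 14 mm beyond the pan's centre (its walls' top corners 23 mm). Its lowest edge is 156 mm above the bench; its walls' tops are at 183 mm at the end, 213 mm at the drum.
- pan_centre (a point): Centre of the top of the scale's round steel pan, where the jug must stand: 96 mm diameter, 34 mm above the bench, under the chute. The rim of a jug on the pan is 30 mm under the chute's lowest edge, so the jug goes in from the side, held by its handle. Axes as the bin's.
- scale: The bench scale, fixed. Origin: below the pan's centre, at bench level; axes as the bin's (its front is -x). Its body is 26 mm tall, 104 mm wide (y) and reaches from x = -88 to +52 mm.
- tumbler: Bystander on the stand: steel tumbler without handle, 58 mm diameter, 85 mm tall. Origin: centre of its underside.
- jar: Bystander on the stand: closed glass jar, 58 mm diameter, 88 mm tall. Origin: centre of its underside.
- canister: Bystander on the bench: round can with a metal top and a paper label, 76 mm diameter, 115 mm tall. Origin: centre of its underside.
- meter: Bystander on the bench: white upright instrument, foot 30 mm (x) by 62 mm (y), 101 mm tall. Origin: centre of its underside.
- timer: Bystander on the bench: white flat timer, 60 mm (x) by 78 mm (y), 23 mm tall. Origin: centre of its underside.
- brush: Bystander on the bench: brush lying along its own x, 150 mm long, 42 mm wide, 20 mm tall. Origin: its middle, on the bench.
Not all that is in view belongs to the job. What is shaped like the jug but blue, orange or red is not meant.

How it is judged (in metres and radians):
On the way, in this order (a step that is already met when the one before it is completed fails the run):
1. the jug stands upright on the bench, off the stand, let go (height (world z) of jug below 0.006 m and angle between jug's own z axis and vertical below 0.1 rad and linear speed of jug below 0.03 m/s and contact force between the fingers and jug below 0.2 N), for 0.2 s.
2. the jug is lifted again by its handle (height (world z) of jug above 0.012 m and contact force between the fingers and jug_handle above 1 N), for 0.2 s.
At the end, for the whole second after the job is handed in: The jug stands upright (within 0.06 rad) and at rest on the scale's pan, its axis within 15 mm of the pan's centre and so under the chute, and no bystander has moved by more than 20 mm (horizontal distance between jug and pan_centre below 0.015 m and z of jug in the frame of pan_centre between -0.005 and 0.005 m and angle between jug's own z axis and vertical below 0.06 rad and linear speed of jug below 0.02 m/s and distance of each of tumbler, jar, canister, meter, timer, brush from where it was at the start of the episode below 0.02 m); the robot touches nothing.
It fails at once if the jug is dropped or swung onto the scale (faster than 0.4 m/s within 50 mm of the pan's centre) (horizontal distance between jug and pan_centre below 0.05 m and linear speed of jug above 0.4 m/s).
It fails at once if the jug is tipped (more than 0.45 rad) (angle between jug's own z axis and vertical above 0.45 rad).
It fails at once if the jug is pressed hard on the scale (over 40 N) (contact force between jug and scale above 40 N).
It fails at once if a bystander is moved more than 20 mm (distance of any of tumbler, jar, canister, meter, timer, brush from where it was at the start of the episode above 0.02 m).
It also fails if it takes over 51 s, if anything falls off the work surface, if the arm or the gripper's body presses on something with over 40 N, if the wrist force passes 120 N, or if a joint passes its speed limit or range.

ROBOT

A 6-joint arm with a two-finger parallel gripper is mounted at the origin on the work surface. World frame = base frame: x ahead of the robot, y to its left, z up, the work surface at z = 0. Lengths are in mm, angles in rad, forces in N, time in s.
With the tool pointing down it reaches from about 375 to 900 mm from the base axis. Payload 3.1 kg.
Tool frame: the origin (TCP) lies between the finger pads; the fingertips stand 17 mm ahead of it and the grasp point (between the pads) lies 2 mm behind it; z points along the fingers, y is the line along which they close (so a half turn about z gives the same grasp; the last joint's range is limited). The gripper opens to 85 mm and grips with 20 to 120 N. Pads are 22 mm wide; open, the fingers measure 114 mm over their backs; the gripper's body (76 mm by 85 mm) begins 54 mm behind the grasp point. The pads swing forward as they close: fully open they stand 13 mm farther back than shut.
Start: joints at [-1.494, 0.527, 1.433, -0, 1.181, -0.178], TCP at [157.557, -604.791, 248.31] pointing down, gripper open.
Joint ranges: [-3.08, 3.08], [-0.75, 2.2], [0.22, 2.44], [-1.43, 4.57], [0, 2.65], [-2.85, 2.85]. Speed limits (rad/s): [2.79, 2.79, 3.14, 3.14, 3.14, 3.14].

INTERFACE

Orientations are given as a unit quaternion [w, x, y, z].
In Python, from workcell import observe, camera, camera_params, finish_job gives the robot as it stands.
- The arm moves only by the shell command python3 -m handwheel 'ROWS' [FORCE]. ROWS is JSON, one flat list of numbers, 5 for each row, row after row: the shift along the tool's x, y, z in m, then the turn about the tool's z in degrees, then the opening, from -1 (shut) to 1 (fully open). A call has 1 to 20 rows; each row shifts and turns the commanded pose from where the row before left it, along the tool's axes as they then stand; what a row does not reach is not made up. A row lasts 1/10 s, in which the tool goes at most 50 mm and 8.59 degrees, less where a joint would pass 70% of its speed; a pose out of reach is approached as far as the arm can. A call with a gripper value outside its range is refused whole. The fingers move at their own pace and stop on an object; FORCE is the grip in N (left out, the last holds). Time passes only in rows, so rows that do not move let the fingers close. It gives the time, the measured TCP pose, the force, the opening and the grip force at its end, in the units of the state.
- observe(): the state, without advancing time (a new reading comes with each control period).
- camera(name): name is "scene" or "top" or "wrist"; returns (picture, depth): 420x560x3 uint8, red, green, blue; 420x560 float32, mm along the optical axis (not along the pixel's ray), 0 where there is no reading.
- camera_params(name): a dict with "camera_matrix" (3x3 intrinsics, pixels), "R" (3x3) and "t" (3): a world point X has camera coordinates R X + t. Camera axes: x right, y down, z forward; pixel columns grow to the right and rows downward; lengths in mm; the calibration is good to about 2 mm. A picture is of the moment at which its call begins: read the wrist's pose just before it. camera_params takes no time and is no camera call; for the wrist camera it gives the pose at the moment of the call.
- finish_job(): hands the job in; it is judged then, once.
The state is a dict: "t": time; "joint_pos": joint angles; "joint_velocities": joint speeds; "effort": joint torques, N m; "tool_pos": TCP position; "ee_rot": TCP orientation; "force": force on the tool from outside, world axes, zero at the start; "moment": the same for the moment, N m; "finger_gap": opening from 0.0 (shut) to 1.0 (fully open); "grip_force": force on a finger pad.
Only numpy, scipy, OpenCV 4.12 (cv2) and the standard library are available. Lean on these libraries where they do the work, as an engineer would, in place of code of your own. Each camera call takes 0.05 s, during which the arm holds its last target. There are 200 camera calls.

## Working session

There is one attempt and no reset: what is moved stays moved. The work goes in short steps, Python scripts to look and compute and a shell command to move; the robot and the scene stay as the last step left them, time stands still between calls to the robot, and variables do not carry over. Pictures are saved under pics/ and viewed, at most 10 in all, crops included, and the job is handed in when it is done.

```bash
mkdir -p pics; ls
cat > h.py <<'E'
import numpy as np, cv2
from workcell import observe, camera, camera_params, finish_job
def cloud(name):
    p=camera_params(name); img,d=camera(name)
    K=np.array(p["camera_matrix"]);R=np.array(p["R"]);t=np.array(p["t"])
    v,u=np.mgrid[:420,:560]
    P=np.stack([(u-K[0,2])/K[0,0]*d,(v-K[1,2])/K[1,1]*d,d],-1)
    W=(P-t)@R
    W[d==0]=np.nan
    return img,W
E
python3 - <<'E'
from h import *
s=observe();print(s)
for n in("scene","top"):
    img,W=cloud(n); cv2.imwrite(f"pics/{n}0.png",img[...,::-1]); np.save(f"{n}0.npy",W)
    p=camera_params(n); print(n,-np.array(p["R"]).T@p["t"],p["camera_matrix"])
E
```

```text
pics
{'t': 0.0, 'joint_pos': array([-1.49449624e+00,  5.28473772e-01,  1.43392286e+00,  1.77347892e-05,
        1.18142918e+00, -1.78524402e-01]), 'joint_velocities': array([-0.0001536 , -0.00068063, -0.00020522, -0.00144714, -0.00074114,
       -0.00067447]), 'effort': array([ 7.45431475e-05, -4.42349374e+01, -1.78026474e+01, -3.99126420e-04,
        8.42410431e-03, -1.76119147e-05]), 'tool_pos': array([ 157.51143081, -604.10524229,  247.32239078]), 'ee_rot': array([-1.11470337e-03,  9.91893845e-01,  1.27064364e-01,  6.52351860e-05]), 'force': array([0.76634263, 0.14015538, 0.10138498]), 'moment': array([ 0.04933352,  0.05242943, -0.05847627]), 'grip_force': 0.0, 'finger_gap': 0.9966803842012149}
scene [ 914.49184877 -384.42213426  873.71263242] [[397.400956     0.         282.63205402]
 [  0.         397.400956   211.97120299]
 [  0.           0.           1.        ]]
top [ 467.8243895    20.08880018 1242.87562776] [[480.62905377   0.         280.87179872]
 [  0.         480.62905377 215.50916476]
 [  0.           0.           1.        ]]
```

View pics/scene0.png

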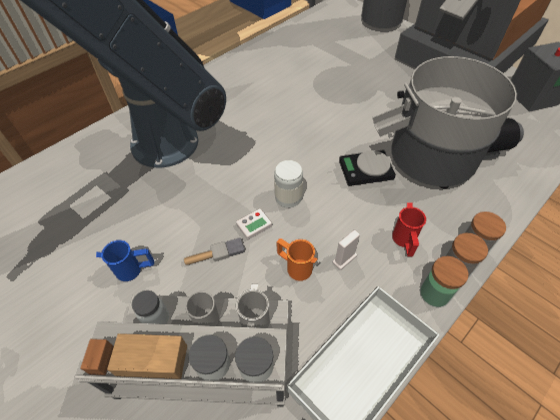

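View pics/top0.png

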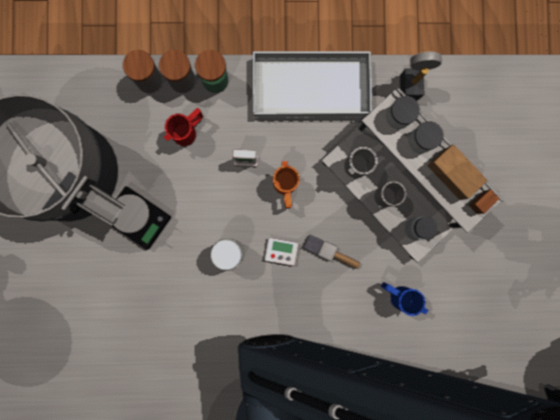

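Run:
```python
from h import *
W=np.load("top0.npy"); z=W[...,2]
def at(u,v): return np.round(W[v-1:v+2,u-1:u+2].reshape(-1,3).mean(0))
for n,u,v in [("bench",300,330),("bench2",240,120),("deckL",345,180),("scale",150,235),("pan",135,215),("jugfl",364,160),("tum",393,193),("jar",427,226)]: print(n,at(u,v))
def blob(n,u0,u1,v0,v1,zl,zh):
    m=np.zeros(z.shape,bool);m[v0:v1,u0:u1]=True;m&=(z>zl)&(z<zh)
    P=W[m][:,:2].astype(np.float32)
    c,r=cv2.minEnclosingCircle(P)
    print(n,len(P),"mean",P.mean(0).round(),"mec",np.round(c),round(r), "rect",cv2.minAreaRect(P), "z",np.median(z[m]).round(1))
blob("jug?rim",340,385,140,180,132,150)
blob("tum?rim",375,410,175,212,126,145)
blob("jar",410,445,210,245,115,150)
blob("deckU",350,510,85,240,155,172)
blob("deckL",310,470,100,270,42,56)
blob("canister",205,250,235,275,105,125)
blob("meter",225,265,140,175,85,110)
blob("timer",255,305,232,270,15,35)
blob("brush",300,365,230,272,8,35)
blob("orange",265,310,155,210,60,120)
blob("blue",380,430,280,320,60,120)
blob("pan",105,160,190,240,31,40)
blob("scalebody",100,180,180,255,20,31)
blob("drum",0,120,90,230,260,280)
blob("chute",80,130,180,220,150,225)
img=cv2.imread("pics/top0.png"); a=cv2.resize(img[120:260,310:480],None,fx=3,fy=3,interpolation=cv2.INTER_CUBIC)
b=cv2.resize(img[160:260,70:190],None,fx=3.5,fy=3.5,interpolation=cv2.INTER_CUBIC)
cv2.imwrite("pics/crop1.png",a)
```

```text
bench [229. -64.  -1.]
bench2 [774.  84.  -1.]
deckL [ 609. -180.   49.]
scale [477. 311.  28.]
pan [528. 346.  33.]
jugfl [ 658. -227.   55.]
tum [ 574. -298.   55.]
jar [ 489. -354.  138.]
jug?rim 215 mean [ 643. -205.] mec [ 640. -202.] 38 rect ((642.8712768554688, -204.35122680664062), (63.09290313720703, 67.0217056274414), 1.3678209781646729) z 141.1
tum?rim 131 mean [ 566. -277.] mec [ 567. -277.] 29 rect ((566.2008056640625, -276.4933166503906), (56.32343292236328, 55.94255065917969), 43.43854904174805) z 133.3
jar 420 mean [ 486. -349.] mec [ 486. -350.] 26 rect ((485.63275146484375, -350.3630676269531), (51.02834701538086, 48.901268005371094), 89.27357482910156) z 137.3
deckU 3779 mean [ 630. -336.] mec [ 637. -357.] 182 rect ((637.101806640625, -356.575439453125), (350.72808837890625, 107.8143081665039), 42.202335357666016) z 165.5
deckL 6055 mean [ 581. -288.] mec [ 607. -247.] 233 rect ((617.50341796875, -263.8694763183594), (462.8603820800781, 189.7121124267578), 33.94880294799805) z 49.6
canister 724 mean [429. 115.] mec [430. 116.] 37 rect ((428.5528869628906, 115.6526
[... 822 characters left out ...]
4.93109130859375, 63.97761535644531), 78.7486572265625) z 81.5
pan 860 mean [531. 356.] mec [529. 355.] 75 rect ((529.4922485351562, 355.3475036621094), (126.25250244140625, 95.40182495117188), 70.8793716430664) z 33.7
scalebody 1144 mean [511. 325.] mec [522. 348.] 85 rect ((522.0481567382812, 347.6224365234375), (140.26751708984375, 104.18318176269531), 55.019290924072266) z 25.8
drum 889 mean [621. 440.] mec [640. 496.] 131 rect ((640.4422607421875, 467.8577575683594), (249.2744140625, 170.7549591064453), 1.8797856569290161) z 267.3
chute 1005 mean [549. 383.] mec [556. 375.] 48 rect ((549.17138671875, 382.34930419921875), (88.84466552734375, 59.42103958129883), 46.52365493774414) z 177.6
```

View pics/crop1.png

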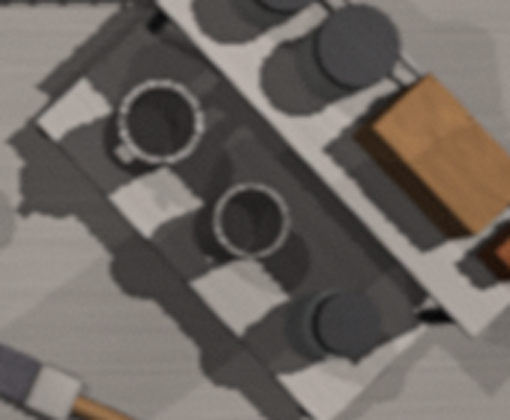

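```bash
cat >> h.py <<'E'
from scipy.optimize import least_squares
def cfit(P,r,c0):
    f=least_squares(lambda c:np.hypot(*(P-c).T)-r,c0,loss="soft_l1",f_scale=2)
    return f.x,np.median(abs(f.fun))
E
python3 - <<'E'
from h import *
p=camera_params("wrist");s=observe()
from scipy.spatial.transform import Rotation as Ro
q=s["ee_rot"];R=Ro.from_quat([q[1],q[2],q[3],q[0]]).as_matrix()
Rc=np.array(p["R"]);c=-Rc.T@p["t"]
print("cam in tool",R.T@(c-s["tool_pos"]),"cam z in tool",R.T@Rc[2], "x",R.T@Rc[0])
W=np.load("top0.npy"); z=W[...,2]
def rg(u0,u1,v0,v1,zl,zh):
    m=np.zeros(z.shape,bool);m[v0:v1,u0:u1]=True;return W[m&(z>zl)&(z<zh)]
P=rg(340,385,140,180,137,148)[:,:2]
c,e=cfit(P,30,P.mean(0));print("jug",c,e)
d=P-c;r=np.hypot(*d.T);L=d[r>36];print("lip",len(L),L.mean(0),np.degrees(np.arctan2(*(-L.mean(0))[::-1])))
P=rg(0,120,90,230,262,280)[:,:2];print("drum",cfit(P,124,[640,500]))
Q=rg(105,160,190,240,31.5,40)[:,:2].astype(np.float32)
h=cv2.convexHull(Q)[:,0];print("pan",cfit(h,48,[530,358]))
ws=np.load("scene0.npy");zz=ws[...,2]
m=np.zeros(zz.shape,bool);m[145:185,350:405]=True
Q=ws[m&(zz>31.5)&(zz<40)][:,:2].astype(np.float32);h=cv2.convexHull(Q)[:,0];print("pan(scene)",cfit(h,48,[530,358]),len(Q))
m=np.zeros(zz.shape,bool);m[285:325,235:270]=True
Q=ws[m&(zz>137)&(zz<148)][:,:2];c,e=cfit(Q,30,[645,-204]);print("jug scene",c,e,len(Q))
d=Q-c;r=np.hypot(*d.T);L=d[r>36];print("lip",len(L),L.mean(0) if len(L) else 0)
E
```

```text
cam in tool [  70.74928793   -0.41601943 -126.16512536] cam z in tool [-2.74112624e-01  5.18244733e-04  9.61697458e-01] x [ 4.33112905e-04  9.99999820e-01 -4.15435147e-04]
jug [ 642.86977714 -205.2987586 ] 1.3814126749509104
lip 13 [-26.07070383  29.16264795] -48.20405403574462
drum (array([637.60423768, 513.54121448]), np.float64(1.797796212381229))
pan (array([535.41414016, 364.21866645]), np.float64(2.573991115086347))
pan(scene) (array([534.81704592, 362.96589326]), np.float64(0.7161642378728743)) 618
jug scene [ 644.40817669 -205.52912937] 1.3511935446353274 272
lip 16 [-25.04193891  28.50850798]
```

```bash
python3 -m handwheel '[0,0,0,-8.35,1, 0,0,0,-8.35,1, 0,0,0,-8.35,1, 0,0,0,-8.35,1, 0,0,0,-8.35,1, 0,0,0,-8.35,1, 0,0,0,-8.35,1, 0,0,0,-8.35,1, 0,0,0,-8.35,1, 0,0,0,-8.35,1, 0,0,0,-8.35,1, 0,0,0,-8.35,1, 0,0,0,-8.35,1, 0,0,0,-8.35,1]' 30 && python3 -m handwheel '[-0.001,0.02,0,0,1, -0.001,0.04,0,0,1, -0.001,0.04,0,0,1, -0.002,0.04,0,0,1, -0.002,0.04,0,0,1, -0.002,0.04,0,0,1, -0.002,0.04,0,0,1, -0.002,0.04,0,0,1, -0.002,0.04,0,0,1, -0.002,0.04,0,0,1, -0.002,0.04,0,0,1, -0.001,0.04,0,0,1, -0.001,0.04,0,0,1, -0.001,0.04,0,0,1, -0.001,0.04,0,0,1, 0,0.03,0,0,1, 0,0.018,0,0,1, 0,0,0,0,1]'
cat >> h.py <<'E'
def tool():
    s=observe(); from scipy.spatial.transform import Rotation as Ro
    q=s["ee_rot"];R=Ro.from_quat([q[1],q[2],q[3],q[0]]).as_matrix()
    return s["tool_pos"],R
def to(x,y,z):
    p,R=tool();print("tcp",p.round(1),"yaw",np.degrees(np.arctan2(R[1,0],R[0,0])).round(2),"t",observe()["t"],"move in tool",(R.T@(np.array([x,y,z])-p)).round(1))
E
python3 - <<'E'
from h import *
to(643.5,-205.4,122)
img,W=cloud("wrist");cv2.imwrite("pics/w1.png",img[...,::-1]);z=W[...,2]
near=np.hypot(W[...,0]-643.5,W[...,1]+205.4)<55
Q=W[near&(z>137)&(z<148)][:,:2];print(len(Q),cfit(Q,30,[643.5,-205.4]))
E
```

```text
t: 1.5
tool_pos: [157.5, -604.4, 247.7]
ee_rot: [-0.0, 0.408, 0.913, 0.001]
force: [-0.6, 0.8, -0.3]
finger_gap: 1.002
grip_force: 0.0
t: 3.3
tool_pos: [644.2, -203.1, 247.9]
ee_rot: [-0.0, 0.41, 0.912, 0.0]
force: [-0.4, 0.0, 0.1]
finger_gap: 1.0
grip_force: 0.0
tcp [ 644.2 -203.1  247.9] yaw 131.61 t 3.3 move in tool [ -1.4  -2.1 125.9]
1769 (array([ 643.88136215, -204.03076927]), np.float64(1.3028237463155676))
```

View pics/w1.png

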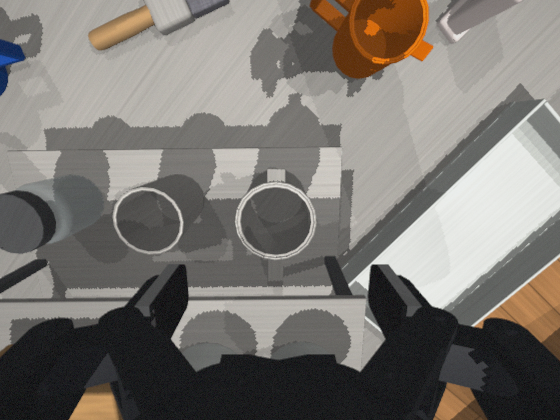

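```bash
python3 -m handwheel '[-0.0005,-0.001,0.02,0,1, 0,0,0.03,0,1, 0,0,0.03,0,1, 0,0,0.025,0,1, 0,0,0.015,0,1, 0,0,0.01,0,1, 0,0,0,0,1, 0,0,0,0,0, 0,0,0,0,-1, 0,0,0,0,-1, 0,0,0,0,-1, 0,0,0,0,-1, 0,0,0,0,-1]' 35
```

```text
t: 4.65
tool_pos: [644.0, -207.3, 120.2]
ee_rot: [0.002, 0.411, 0.912, -0.0]
force: [1.4, 0.5, 6.6]
finger_gap: 0.727
grip_force: 38.8
```

```bash
python3 -m handwheel '[0,0,-0.005,0,-1, 0,0,-0.005,0,-1, 0,0,-0.004,0,-1, 0,0,0,0,-1, 0.01,0,0,0,-1, 0.02,0,0,0,-1, 0.02,0,0,0,-1, 0.02,0,0,0,-1, 0.01,0,0,0,-1, 0.01,0,-0.01,0,-1, 0,0,-0.02,0,-1, 0,0,-0.03,0,-1, 0,0,-0.03,0,-1, 0,0,-0.02,0,-1, 0,0,-0.01,0,-1, 0,0,0,0,-1]'
python3 - <<'E'
from h import *
to(570,190,230)
img,W=cloud("scene");cv2.imwrite("pics/s1.png",cv2.resize(img[150:420,100:460,::-1],None,fx=1.5,fy=1.5))
E
```

```text
t: 6.25
tool_pos: [584.0, -140.0, 254.3]
ee_rot: [0.002, 0.411, 0.912, -0.0]
force: [1.0, 0.5, -2.9]
finger_gap: 0.727
grip_force: 39.1
tcp [ 584.  -140.   254.3] yaw 131.49 t 6.25 move in tool [256.6 208.1  23.7]
```

View pics/s1.png

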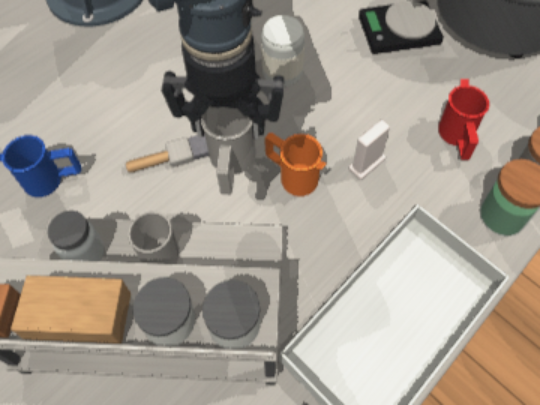

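```bash
python3 -m handwheel '[0.01,0.008,0,0,-1, 0.025,0.02,0,0,-1, 0.027,0.022,0,0,-1, 0.027,0.022,0,0,-1, 0.027,0.022,0,0,-1, 0.027,0.022,0,0,-1, 0.027,0.022,0,0,-1, 0.027,0.022,0,0,-1, 0.027,0.022,0,0,-1, 0.02,0.018,0,0,-1, 0.012,0.008,0,0,-1, 0,0,0,0,-1]' && python3 -m handwheel '[0,0,0.01,8.5,-1, 0,0,0.02,8.5,-1, 0,0,0.025,8.5,-1, 0,0,0.025,8.5,-1, 0,0,0.025,8.5,-1, 0,0,0.025,8.5,-1, 0,0,0.01,8.5,-1, 0,0,0.01,8.5,-1, 0,0,0,8.5,-1, 0,0,0,0,-1, 0,0,0,0,-1]'
python3 - <<'E'
from h import *
to(570,190,70.2)
E
```

```text
t: 7.5
tool_pos: [567.8, 192.0, 251.0]
ee_rot: [-0.001, 0.409, 0.912, -0.001]
force: [0.7, 0.1, -2.8]
finger_gap: 0.727
grip_force: 39.2
t: 8.6
tool_pos: [569.5, 188.9, 102.2]
ee_rot: [0.0, 0.887, 0.463, -0.0]
force: [0.0, 0.1, -2.7]
finger_gap: 0.726
grip_force: 39.4
tcp [569.5 188.9 102.2] yaw 55.11 t 8.6 move in tool [ 1.2 -0.2 32. ]
```

```bash
python3 -m handwheel '[0,0,0.01,0,-1, 0,0,0.01,0,-1, 0,0,0.005,0,-1, 0,0,0.003,0,-1, 0,0,0.002,0,-1, 0,0,0.001,0,-1, 0,0,0,0,-1, 0,0,0,0,-1]'
```

```text
t: 9.4
tool_pos: [569.5, 190.1, 71.6]
ee_rot: [0.0, 0.887, 0.462, 0.0]
force: [-0.8, 0.0, -1.9]
finger_gap: 0.723
grip_force: 39.4
```

```bash
python3 -m handwheel '[0,0,0.001,0,-1, 0,0,0.001,0,-1, 0,0,0,0,-1]'
```

```text
t: 9.7
tool_pos: [569.7, 190.2, 70.2]
ee_rot: [0.0, 0.887, 0.462, 0.001]
force: [1.0, -0.1, 3.1]
finger_gap: 0.731
grip_force: 39.7
```

```bash
python3 -m handwheel '[0,0,0,0,0.5, 0,0,0,0,1, 0,0,0,0,1, 0,0,0,0,1, 0,0,-0.01,0,1, 0,0,-0.02,0,1, 0,0,-0.03,0,1, 0,0,-0.03,0,1, 0,0,-0.03,0,1, 0,0,-0.02,0,1]' && python3 -m handwheel '[0,0,0,-8.57,1, 0,0,0,-8.57,1, 0,0,0,-8.57,1, 0,0,0,-8.57,1, 0,0,0,-8.57,1, 0,0,0,-8.57,1, 0,0,0,-8.57,1, 0,0,0,-8.57,1, 0,0,0,-8.57,1, 0,0,0,-8.57,1, 0,0,0,-8.57,1, 0,0,0,-8.57,1, 0,0,0,-8.57,1, 0,0,0,-8.57,1, 0,0,0,-8.57,1, 0,0,0,-8.57,1, 0,0,0,-8.57,1, 0,0,0,-8.57,1, 0,0,0,-8.57,1, 0,0,0,-8.57,1]' && python3 -m handwheel '[0,0,0,-8.57,1, 0,0,0,0,1]'
python3 - <<'E'
from h import *
img,W=cloud("wrist");cv2.imwrite("pics/w2.png",img[...,::-1]);z=W[...,2]
near=np.hypot(W[...,0]-570,W[...,1]-190)<55
Q=W[near&(z>86)&(z<97)][:,:2];c,e=cfit(Q,30,[570,190]);print(len(Q),c,e)
H=W[(np.hypot(W[...,0]-c[0],W[...,1]-c[1])<80)&(np.hypot(W[...,0]-c[0],W[...,1]-c[1])>36)&(z>70)&(z<81)]
print(len(H),H.mean(0),np.percentile(np.hypot(*(H[:,:2]-c).T),[0,50,100])); d=H[:,:2].mean(0)-c;a=np.arctan2(d[1],d[0]);print("handle yaw",np.degrees(a))
x,y=c+71*np.array([np.cos(a),np.sin(a)]);to(x,y,52)
E
```

```text
t: 10.7
tool_pos: [570.0, 190.2, 212.4]
ee_rot: [0.001, 0.887, 0.462, 0.002]
force: [0.6, 0.3, 0.9]
finger_gap: 0.999
grip_force: 0.0
t: 12.7
tool_pos: [569.2, 190.0, 210.0]
ee_rot: [0.0, -0.397, 0.918, -0.0]
force: [-0.4, 0.5, 0.6]
finger_gap: 1.003
grip_force: 0.0
t: 12.9
tool_pos: [569.2, 190.0, 210.0]
ee_rot: [0.0, -0.461, 0.887, -0.0]
force: [-0.0, -0.1, 0.3]
finger_gap: 1.001
grip_force: 0.0
1614 [572.55589777 191.31792081] 1.4959681124757012
654 [541.99543382 148.82605688  76.16027915] [36.04609573 52.77986046 68.19839418]
handle yaw -125.72396866468922
tcp [569.2 190.  209.9] yaw -125.2 t 12.95 move in tool [ 68.1  -1.3 157.8]
```

View pics/w2.png

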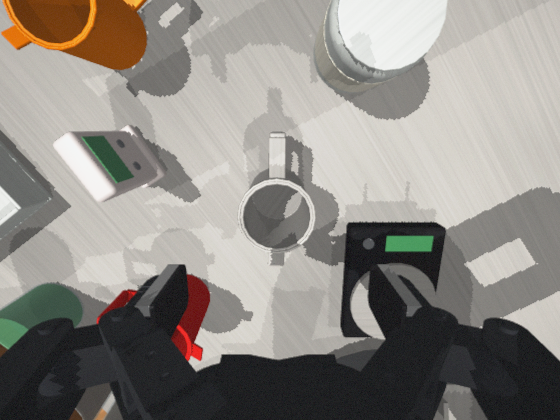

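```bash
python3 -m handwheel '[0.02,-0.0005,0,0.5,1, 0.03,-0.0005,0,0,1, 0.018,0,0.01,0,1, 0,0,0.03,0,1, 0,0,0.03,0,1, 0,0,0.03,0,1, 0,0,0.03,0,1, 0,0,0.018,0,1, 0,0,0.01,0,1, 0,0,0,0,1, 0,0,0,0,1]'
python3 - <<'E'
from h import *
to(572.6-.584*71,191.3-.812*71,52)
E
python3 -m handwheel '[0,0,0,0,0, 0,0,0,0,-0.5, 0,0,0,0,-1, 0,0,0,0,-1, 0,0,0,0,-1, 0,0,0,0,-1, 0,0,0,0,-1]' 60
```

```text
t: 14.05
tool_pos: [531.3, 134.1, 52.0]
ee_rot: [0.001, -0.457, 0.889, -0.0]
force: [0.0, 0.2, -0.2]
finger_gap: 1.0
grip_force: 0.0
tcp [531.3 134.1  52. ] yaw -125.58 t 14.05 move in tool [ 0.4 -0.1 -0. ]
t: 14.75
tool_pos: [530.7, 134.0, 51.7]
ee_rot: [0.0, -0.458, 0.889, -0.0]
force: [-0.5, -1.0, 4.6]
finger_gap: 0.155
grip_force: 58.4
```

```bash
python3 -m handwheel '[0,0,-0.005,0,-1, 0,0,-0.01,0,-1, 0,0,-0.015,0,-1, 0,0,-0.015,0,-1, 0,0,-0.01,0,-1, 0,0,-0.005,0,-1, 0,0,0,0,-1, 0,0,0,0,-1]'
python3 - <<'E'
from h import *
to(441,231,112)
img,W=cloud("wrist");cv2.imwrite("pics/w3.png",img[...,::-1]);z=W[...,2]
p,R=tool();g=p-71*R[:,0]
near=np.hypot(W[...,0]-g[0],W[...,1]-g[1])<50
b=W[near&(z>143)&(z<163)];c,e=cfit(b[:,:2],30,g[:2]);A=np.c_[b,np.ones(len(b))]
r=np.hypot(*(b[:,:2]-c).T);b=b[(r<34)&(r>28)];s=np.linalg.lstsq(np.c_[b[:,:2]-c,np.ones(len(b))],b[:,2],rcond=None)[0]
print("jug",c,e,"rim z",s[2],"tilt",s[:2],"in tool",R.T@(np.r_[c,s[2]]-p))
m=(z>31)&(z<38)&(np.hypot(W[...,0]-534,W[...,1]-363)<62);h=cv2.convexHull(W[m][:,:2].astype(np.float32))[:,0];print("pan",m.sum(),cfit(h,48,[534,363]))
E
```

```text
t: 15.55
tool_pos: [530.3, 134.0, 111.0]
ee_rot: [-0.0, -0.458, 0.889, 0.0]
force: [-0.6, -0.3, -3.0]
finger_gap: 0.149
grip_force: 58.5
tcp [530.3 134.  111. ] yaw -125.53 t 15.55 move in tool [-27.  129.1  -0.9]
jug [571.46921575 191.75772022] nan rim z 0.0 tilt [0. 0.] in tool [-7.10859423e+01 -1.10666000e-01  1.10752196e+02]
  return _methods._mean(a, axis=axis, dtype=dtype,
  ret = ret.dtype.type(ret / rcount)
Traceback (most recent call last):
TypeError: 'NoneType' object is not subscriptable
```

View pics/w3.png

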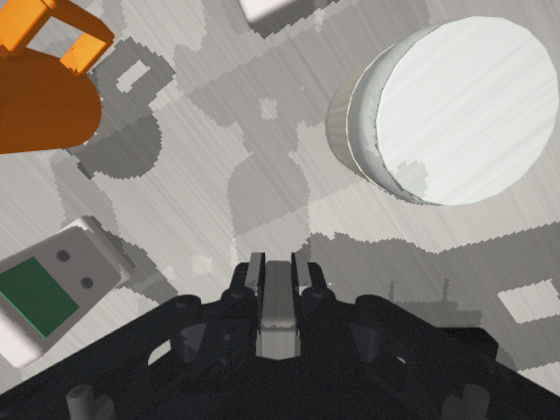

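```bash
python3 -m handwheel '[-0.001,0.005,0,0,-1, -0.003,0.015,0,0,-1, -0.004,0.02,0,0,-1, -0.004,0.02,0,0,-1, -0.004,0.02,0,0,-1, -0.004,0.02,0,0,-1, -0.004,0.015,0,0,-1, -0.002,0.01,0,0,-1, -0.001,0.004,0,0.5,-1, 0,0,0,0,-1, 0,0,0,0,-1]'
cat > m.py <<'E'
from h import *
import sys
p,R=tool();g=p-71*R[:,0];zr=g[2]+40
for n in("top","scene"):
    img,W=cloud(n);z=W[...,2]
    if n=="scene": cv2.imwrite(f"pics/s_{sys.argv[1]}.png",cv2.resize(img[60:260,230:480,::-1],None,fx=2.5,fy=2.5))
    d=np.hypot(W[...,0]-g[0],W[...,1]-g[1])
    b=W[(d<45)&(z>zr-8)&(z<zr+8)]
    if len(b)>20:
        c,e=cfit(b[:,:2],30,g[:2]);r=np.hypot(*(b[:,:2]-c).T);b=b[(r<35)&(r>27)]
        s=np.linalg.lstsq(np.c_[b[:,:2]-c,np.ones(len(b))],b[:,2],rcond=None)[0]
        print(n,"jug",c.round(1),e.round(2),len(b),"rim z",s[2].round(1),"tilt",s[:2].round(3),"in tool",(R.T@(np.r_[c,s[2]]-p)).round(1))
    m=(z>31)&(z<38)&(np.hypot(W[...,0]-534,W[...,1]-363)<62)
    if m.sum()>50:
        h=cv2.convexHull(W[m][:,:2].astype(np.float32))[:,0];print("pan",m.sum(),cfit(h,48,[534,363]))
o=p-g; t=np.array([534,362.5,0])+o; to(t[0],t[1],88)
E
python3 m.py a
```

```text
t: 16.7
tool_pos: [442.1, 230.8, 111.4]
ee_rot: [0.0, -0.454, 0.891, -0.0]
force: [0.4, 0.1, -2.4]
finger_gap: 0.15
grip_force: 58.5
top jug [484.3 287.8] 2.21 92 rim z 150.1 tilt [ 0.06  -0.022] in tool [-70.9  -0.6 -38.7]
pan 725 (array([533.02056565, 362.81800598]), np.float64(0.913628141293163))
scene jug [484.6 286.8] 1.42 166 rim z 149.3 tilt [0.005 0.003] in tool [-70.3  -1.4 -37.9]
pan 611 (array([534.04575896, 363.90389041]), np.float64(0.8223333824081607))
tcp [442.2 230.6 111.3] yaw -126.08 t 16.8 move in tool [-89.7   3.5  23.4]
```

View pics/s_a.png

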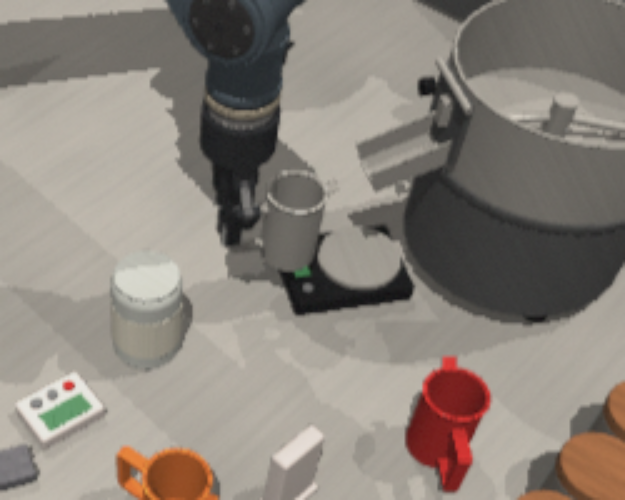

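```bash
python3 -m handwheel '[0,0,0.007,0,-1, 0,0,0.006,0,-1, -0.003,0.001,0,0,-1, -0.008,0.0015,0,0,-1, -0.01,0.001,0,0,-1, -0.01,0.001,0,0,-1, -0.01,0,0,0,-1, -0.01,0,0,0,-1, -0.01,0,0,0,-1, -0.01,0,0,0,-1, -0.01,0,0,0,-1, -0.005,0,0,0,-1, -0.002,0,0,0,-1, 0,0,0,0,-1, 0,0,0,0,-1]'
python3 m.py b
```

```text
t: 18.3
tool_pos: [489.0, 304.4, 98.2]
ee_rot: [-0.001, -0.454, 0.891, 0.0]
force: [-0.5, 0.0, -2.6]
finger_gap: 0.149
grip_force: 58.5
pan 115 (array([545.46704874, 369.94176267]), np.float64(2.1710935565401535))
scene jug [531.1 360.5] 1.22 125 rim z 136.1 tilt [-0.001  0.008] in tool [-70.  -1. -38.]
pan 326 (array([534.14415128, 363.94966621]), np.float64(0.879311704686156))
tcp [489.1 304.4  98.3] yaw -126.05 t 18.4 move in tool [-2.4 -2.1 10.3]
```

```bash
python3 -m handwheel '[-0.0015,0,0,0,-1, -0.0015,0,0,0,-1, 0,0,0.002,0,-1, 0,0,0.002,0,-1, 0,0,0.002,0,-1, 0,0,0.0015,0,-1, 0,0,0.001,0,-1, 0,0,0,0,-1, 0,0,0,0,-1]' && python3 -m handwheel '[0,0,0.0005,0,-1, 0,0,0.0005,0,-1, 0,0,0,0,-1]'
```

```text
t: 19.3
tool_pos: [491.3, 307.2, 89.8]
ee_rot: [0.0, -0.454, 0.891, 0.0]
force: [-0.1, 0.2, -2.7]
finger_gap: 0.151
grip_force: 58.5
t: 19.6
tool_pos: [491.3, 307.2, 88.8]
ee_rot: [-0.0, -0.454, 0.891, 0.0]
force: [-0.3, 0.8, -1.4]
finger_gap: 0.155
grip_force: 58.5
```

```bash
python3 -m handwheel '[0,0,0.0005,0,-1, 0,0,0.0005,0,-1, 0,0,0,0,-1]' && python3 -m handwheel '[0,0,0.0005,0,-1, 0,0,0.0005,0,-1, 0,0,0,0,-1]'
```

```text
t: 19.9
tool_pos: [491.2, 307.2, 87.7]
ee_rot: [-0.0, -0.454, 0.891, 0.0]
force: [0.1, 0.1, -2.9]
finger_gap: 0.15
grip_force: 58.5
t: 20.2
tool_pos: [491.3, 307.2, 86.7]
ee_rot: [-0.0, -0.454, 0.891, 0.0]
force: [-0.2, -0.5, -2.6]
finger_gap: 0.151
grip_force: 58.5
```

```bash
python3 -m handwheel '[0,0,0.0005,0,-1, 0,0,0.0005,0,-1, 0,0,0,0,-1]' && python3 -m handwheel '[0,0,0.0004,0,-1, 0,0,0,0,-1]'; python3 m.py c
```

```text
t: 20.5
tool_pos: [491.3, 307.2, 85.9]
ee_rot: [0.0, -0.454, 0.891, -0.0]
force: [-0.5, -0.5, -1.8]
finger_gap: 0.152
grip_force: 58.7
t: 20.7
tool_pos: [491.3, 307.1, 85.7]
ee_rot: [0.0, -0.454, 0.891, -0.0]
force: [-0.8, -1.3, 0.7]
finger_gap: 0.154
grip_force: 59.0
pan 101 (array([531.59800426, 364.1708836 ]), np.float64(1.1388372626835306))
scene jug [533.8 363.2] 1.56 129 rim z 124.1 tilt [-0.002  0.012] in tool [-70.3  -1.4 -38.4]
pan 263 (array([533.6440835 , 363.43330716]), np.float64(0.7831820299045162))
tcp [491.3 307.1  85.7] yaw -126.03 t 20.8 move in tool [ 1.1 -2.  -2.3]
```

```bash
python3 -m handwheel '[0,0,0,0,-0.6, 0,0,0,0,-0.2, 0,0,0,0,0.3, 0,0,0,0,0.5, 0,0,0,0,0.5, 0.005,0,0,0,0.5, 0.01,0,0,0,0.5, 0.015,0,0,0,0.5, 0.02,0,0,0,0.5, 0.02,0,-0.01,0,0.5, 0.01,0,-0.03,0,0.5, 0,0,-0.03,0,0.5, 0,0,-0.02,0,0.5, 0,0,0,0,0.5, 0,0,0,0,0.5]'
python3 - <<'E'
from h import *
for n in("scene","top"):
    img,W=cloud(n);z=W[...,2]
    if n=="scene": cv2.imwrite("pics/end.png",img[...,::-1])
    d=np.hypot(W[...,0]-533.8,W[...,1]-363)
    b=W[(d<45)&(z>119)&(z<131)]
    if len(b)<20: continue
    c,e=cfit(b[:,:2],30,[533.8,363]);r=np.hypot(*(b[:,:2]-c).T);b=b[(r<35)&(r>27)]
    s=np.linalg.lstsq(np.c_[b[:,:2]-c,np.ones(len(b))],b[:,2],rcond=None)[0];print(n,c,len(b),s)
E
```

```text
t: 22.3
tool_pos: [443.7, 242.1, 175.4]
ee_rot: [0.0, -0.454, 0.891, -0.0]
force: [-0.2, -1.7, -0.4]
finger_gap: 0.751
grip_force: 0.0
scene [533.66035662 363.56910557] 120 [7.97456805e-03 5.26958959e-03 1.24544229e+02]
top [532.29777234 362.72552557] 104 [ 2.74263305e-03 -1.21706789e-02  1.25462891e+02]
```

View pics/end.png

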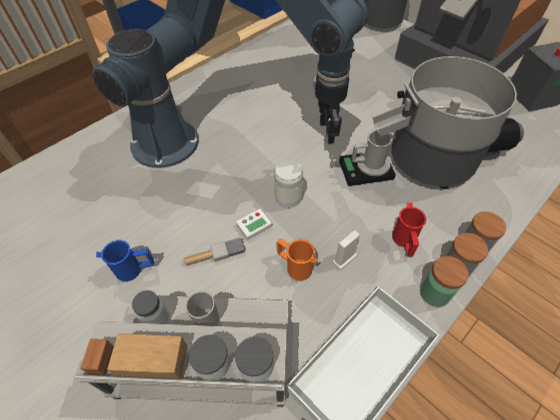

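The jug stands upright at (377,150) px, centred on the pan under the chute. The bystanders look unmoved and the gripper is clear.

```bash
python3 -c "from workcell import finish_job; print(finish_job())"
```

```text
the job is handed in; nothing more can be done
None
```

I handed the job in at about 22 s: the jug stands upright on the scale's pan, about 1 mm from its centre by the cameras and under the chute, the bystanders look unmoved in the last picture, and the gripper is clear; no verdict was returned.

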